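# Hang a washed spray-gun cup on its slanted drying peg

## Task

Hang the washed spray-gun cup, mouth down, on the empty slanted drying peg, and turn it about the peg until the notches in its rim drop over the lugs of the peg's collar and the rim sits fully home, flat on the collar. Let go and leave the cup there; do not change the slant of the peg, and do not disturb the other hung cup, the paint tin or the tint bottle.

Things in the scene. Friction and masses are not known exactly. Their poses are not given: they have to be found in the camera images.
- cup_center (a point): the loose cup: a small aluminium spray-gun cup, standing mouth down on the bench at the start. Body 54 mm outside diameter, 100 mm long, wall 3 mm (bore 48 mm, clear for the first 80 mm from the mouth); 0.14 to 0.28 kg. This point lies on the cup's axis 50 mm above the mouth; z points along the axis from mouth to neck
- cup_rim (a point): the centre of the cup's mouth (on the bench at the start), 50 mm below cup_center on the same axis; same axes. The rim has four equal notches, 14 mm wide and 8 mm deep, at the cup's +x, +y, -x and -y sides (every quarter turn)
- cup_neck (a point): the steel neck, the place to grip: 26 mm diameter, from 99 to 133 mm above the mouth, standing on the closed upper end, which tapers over its last 18 mm from 54 to 36 mm diameter. This point lies on the axis 118 mm above the mouth; same axes
- peg_tip (a point): centre of the free end of the empty peg: a grey round plastic peg 44 mm in diameter (about 2 mm play all round in the cup's bore), its last 14 mm tapering to 25 mm. It leans 23 to 37 degrees from vertical, towards the robot and to its left. z points out of the peg along its axis
- peg_home (a point): on the peg's axis, 80 mm below peg_tip, same axes: where the centre of the cup's rim lies when home, flat on a dark steel collar 72 mm in diameter. On the collar, against the peg, stand four lugs a quarter turn apart, 7 mm wide, 7 mm high, reaching 33 mm from the axis. How the collar is turned differs each time and is not reported: off the notches the rim stops 7 mm short; the collar is stiff (turns at 2 N m)
- peg (a joint): the empty peg's lean from vertical, in rad, about a stiff pivot (slips at about 8 N m) 70 mm above the bench and 130 mm below the peg's tip along its axis; 0 is upright, growing towards the stand's -x side. It is to be left as it is
- stand: the grey steel stand of the empty peg, screwed to the bench; base plate 120 x 100 x 8 mm. Origin at bench level under the pivot; the peg leans towards its -x side, x level; turned -0.6 to -1.2 rad about the vertical, so that the peg leans towards the robot and to its left
- full_stand: a like stand, screwed down, beside the first (left or right of it), with a fixed peg that leans 0.55 rad to its -x side and already has a cup home on it: the end of its neck is 226 mm above the bench and 96 mm to the stand's -x side. Origin at bench level under the pivot. Leave alone
- tin: a bystander paint tin, 86 mm diameter, 110 mm tall; origin under its centre
- tint_bottle: a bystander black plastic bottle, 52 mm diameter, 140 mm tall; origin under its centre
Mind the look-alikes: they are no part of the job. Leave any brown or yellow look-alike of the stand alone.

How it is judged:
At the end, for the whole second after the job is handed in: The cup is on the empty peg, the centre of its rim no more than 3 mm above peg_home along the peg and within 6 mm of it, its axis within 0.08 rad of the peg's, at rest (z of cup_rim in the frame of peg_home below 0.003 m and angle between the z axis of cup_rim and the z axis of peg_tip, either way round below 0.08 rad and distance between cup_rim and peg_home below 0.006 m and linear speed of cup below 0.01 m/s); the robot touches nothing.
It fails at once if the peg's slant is changed (its tip moved by more than 15 mm) (distance of peg_tip from where it was at the start of the episode above 0.015 m).
It fails at once if the other hung cup or its stand is hit with more than 10 N (contact force between any of the arm, the fingers, cup and full_stand above 10 N).
It fails at once if the tin or the bottle is moved by more than 20 mm (distance of any of tin, tint_bottle from where it was at the start of the episode above 0.02 m).
It also fails if it takes over 51 s, if anything falls off the work surface, if the arm or the gripper's body presses on something with over 40 N, if the wrist force passes 120 N, or if a joint passes its speed limit or range.

## Robot

A 6-joint arm with a two-finger parallel gripper is mounted at the origin on the work surface. World frame = base frame: x ahead of the robot, y to its left, z up, the work surface at z = 0. Lengths are in m, angles in rad, forces in N, time in s.
With the tool pointing down it reaches from about 0.4 to 0.825 m from the base axis. Payload 7 kg.
Tool frame: the origin (TCP) lies on the centre line of the jaws, within the pads' length; the fingertips stand 22 mm ahead of it and the grasp point (between the pads) lies 3 mm ahead of it (arm.tcp_to_tips is the distance from the TCP to the fingertips, in m); z points along the fingers, y is the line along which they close (so a half turn about z gives the same grasp; the last joint's range is limited). The gripper opens to 88 mm and grips with 3 to 60 N. Pads are 19 mm wide; open, the fingers measure 130 mm over their backs; the gripper's body (78 mm by 193 mm) begins 47 mm behind the grasp point.
Start: joints at [1.41, 0.359, 0.012, 0, -1.224, -0.288], TCP at [0.293, 0.608, 0.249] pointing down, gripper open.
Joint ranges: [-3.07, 3.07], [-1.43, 2.12], [-1.02, 1.25], [-3.03, 1.67], [-3.05, -0], [-3.03, 3.03]. Speed limits (rad/s): [2.39, 2.39, 3.01, 3.14, 3.14, 3.14].

## Interface

Orientations are given as [roll, pitch, yaw] about the fixed x, y, z axes, in that order (R = Rz(yaw) Ry(pitch) Rx(roll)).
In Python, from station import arm gives the robot as it stands.
- The arm moves only by the tool jog_arm, never from a script. Its argument "targets" is a list of rows, each an object of numbers: "dx", "dy", "dz": the shift along the tool's x, y, z in mm; "rx", "ry", "rz": the turn, a rotation vector about the tool's x, y, z in rad; "gripper": the closure, from 0 (fully open) to 1 (shut). In form: [{"dx": .., "dy": .., "dz": .., "rx": .., "ry": .., "rz": .., "gripper": ..}, ...]. A call has exactly 8 rows; each row is the pose to reach, as a shift and turn from the pose commanded when the call began, along the tool's axes at that moment; what a row does not reach only later rows make up. A row lasts 1/12 s, in which the tool goes at most 41.7 mm and 7.16 degrees, less where a joint would pass 70% of its speed; a pose out of reach is approached as far as the arm can. A call with a gripper value outside its range is refused whole. The fingers move at their own pace and stop on an object; "force" is the grip in N (left out, the last holds). Time passes only in rows, so rows that repeat a pose let the fingers close, or fill a call up. It gives the time, the measured TCP pose, the force, the opening and the grip force at its end, in the units of the state.
- arm.get_state(): the state, without advancing time (a new reading comes with each control period).
- arm.grab_frame(name): name is "scene" or "top"; returns a dict with "frame" (400x640x3 uint8, red, green, blue), "z_map" (400x640 float32, m along the optical axis (not along the pixel's ray), 0 where there is no reading), "fx", "fy", "cx", "cy" (pixels), "view" (4x4, takes a point from world to camera coordinates). Camera axes: x right, y down, z forward; pixel columns grow to the right and rows downward; lengths in m; the calibration is good to about 2 mm. A picture is of the moment at which its call begins.
- arm.job_done(): hands the job in; it is judged then, once.
The state is a dict: "t": time; "q": joint angles; "qd": joint speeds; "joint_efforts": joint torques, N m; "eef_pos": TCP position; "ee_rot": TCP orientation; "force": force on the tool from outside, world axes, zero at the start; "moment": the same for the moment, N m; "width": finger opening in m; "gripper_force": force on a finger pad.
Only numpy, scipy, OpenCV 4.12 (cv2) and the standard library are available. Lean on these libraries where they do the work, as an engineer would, in place of code of your own. Each camera call takes 0.05 s, during which the arm holds its last target. There are 200 camera calls.

## Working session

There is one attempt and no reset: what is moved stays moved. The work goes in short steps, Python scripts to look and compute and a tool call to move; the robot and the scene stay as the last step left them, time stands still between calls to the robot, and variables do not carry over. Pictures are saved under pics/ and viewed, at most 10 in all, crops included, and the job is handed in when it is done.

Besides the shell and the picture viewer there is one more tool, called after ">>>" as name(argument=value, ...) on one line, values as JSON. jog_arm: Moves the arm, as the interface text tells. Its arguments: {"type":"object","properties":{"targets":{"type":"array","items":{"type":"object","properties":{"dx":{"type":"number"},"dy":{"type":"number"},"dz":{"type":"number"},"rx":{"type":"number"},"ry":{"type":"number"},"rz":{"type":"number"},"gripper":{"type":"number"}}}},"force":{"type":"number"}},"required":["targets"]}

```bash
mkdir -p pics; ls; cat > h.py <<'E'
import numpy as np,cv2,pickle
from scipy.spatial.transform import Rotation as R
from station import arm
def snap(n,f):
    d=arm.grab_frame(n); cv2.imwrite('pics/%s.png'%f,d['frame'][:,:,::-1]); pickle.dump(d,open(f+'.pkl','wb')); return d
def load(f): return pickle.load(open(f+'.pkl','rb'))
def world(d):
    z=d['z_map']; v,u=np.mgrid[:400,:640]
    p=np.stack([(u-d['cx'])/d['fx']*z,(v-d['cy'])/d['fy']*z,z],-1)
    T=np.linalg.inv(d['view']); return p@T[:3,:3].T+T[:3,3]
def proj(d,p):
    c=d['view'][:3,:3]@p+d['view'][:3,3]; return c[:2]/c[2]*[d['fx'],d['fy']]+[d['cx'],d['cy']]
E
python3 - <<'E'
from h import *
for n in('scene','top'):
    d=snap(n,n+'0'); print(n,d['fx'],d['cx'],d['cy'],np.linalg.inv(d['view']).round(3))
s=arm.get_state();print(s)
E
```

```text
pics
scene 362.24982441472724 315.8455261516978 200.8006711746437 [[ 0.748  0.504 -0.431  0.98 ]
 [ 0.663 -0.563  0.493 -0.463]
 [ 0.005 -0.655 -0.756  0.862]
 [ 0.     0.     0.     1.   ]]
top 401.54428906005506 317.4338603016234 202.17266521816688 [[-0.023 -0.994  0.109  0.478]
 [-0.999  0.026  0.025 -0.009]
 [-0.028 -0.108 -0.994  1.082]
 [ 0.     0.     0.     1.   ]]
{'t': 0.1, 'q': array([ 1.41010735e+00,  3.59308038e-01,  1.11793829e-02, -3.18276657e-04,
       -1.22414912e+00, -2.88122117e-01]), 'qd': array([ 0.00162678, -0.00097868,  0.00243326, -0.00016538, -0.00055357,
        0.00040704]), 'joint_efforts': array([-1.35461280e-03, -5.84165025e+01,  2.93752956e+01,  7.01539725e+00,
        1.01999397e-02, -5.23724441e-05]), 'eef_pos': array([0.29270764, 0.60777725, 0.24773188]), 'ee_rot': array([ 3.14008724e+00, -1.34110618e-04, -4.48919351e-01]), 'force': array([-0.00611608,  0.43757898,  0.32235804]), 'moment': array([-0.03017202,  0.05294566, -0.07205898]), 'gripper_force': 0.0, 'width': 0.08765017102423436}
```

View pics/scene0.png

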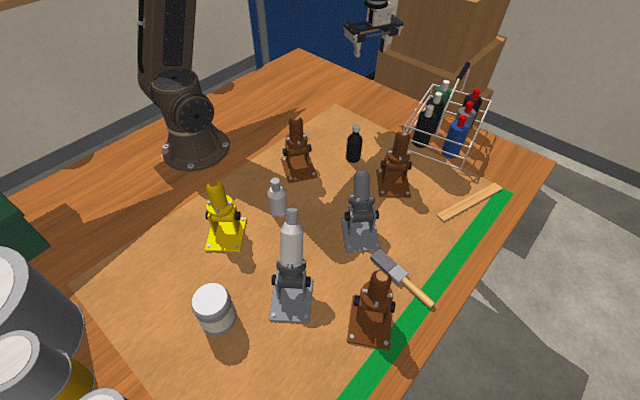

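View pics/top0.png

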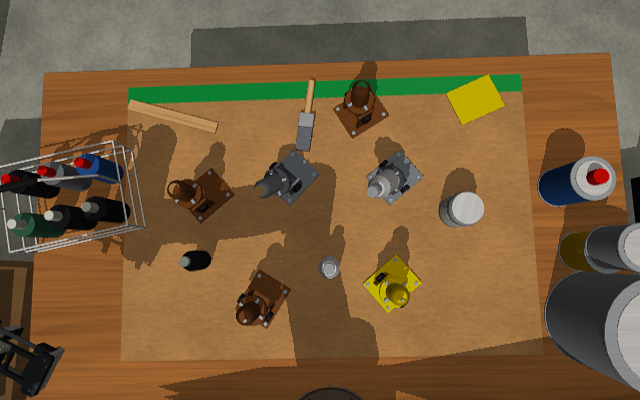

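Candidates: the loose cup at scene (277,198)/top (330,267), versus the hung cup at scene (291,235)/top (380,183). For the empty peg, the grey one at scene (361,205)/top (272,186), versus brown pegs at (297,145), (397,160), (375,305) and a yellow one at (220,210). I choose the standing cup and the grey peg, and check them in one crop.

```bash
python3 - <<'E'
from h import *
a=load('scene0');b=load('top0')
ca=cv2.resize(a['frame'][150:270,240:400],None,fx=2.5,fy=2.5,interpolation=cv2.INTER_CUBIC)
cb=cv2.resize(b['frame'][140:290,230:430],None,fx=2,fy=2,interpolation=cv2.INTER_CUBIC)
cv2.imwrite('pics/crop.png',np.hstack([ca,cb])[:,:,::-1])
for d,n in((a,'scene'),(b,'top')):
    P=world(d);hsv=cv2.cvtColor(d['frame'],cv2.COLOR_RGB2HSV)
    m=((hsv[...,1]<70)&(P[...,2]>.02)&(P[...,2]<.26)&(P[...,0]>.3)&(P[...,0]<.75)&(abs(P[...,1])<.35)&(d['z_map']>0)).astype(np.uint8)
    k,l,st,c=cv2.connectedComponentsWithStats(m)
    for i in range(1,k):
        if st[i,4]>40:
            q=P[l==i]; print(n,st[i],c[i].round(),'med',np.median(q,0).round(3),'lo',np.percentile(q,2,0).round(3),'hi',np.percentile(q,98,0).round(3))
            t=q[q[:,2]>np.percentile(q[:,2],99.5)-.006]; print('   top',t.mean(0).round(4),len(t))
E
```

```text
scene [347 124  15  35 246] [354. 142.] med [0.46  0.32  0.089] lo [0.445 0.308 0.023] hi [0.475 0.341 0.141]
   top [0.453  0.3312 0.14  ] 29
scene [ 345  170   34   63 1134] [361. 202.] med [0.647 0.106 0.117] lo [0.608 0.06  0.029] hi [0.694 0.142 0.183]
   top [0.6179 0.1343 0.1821] 61
scene [ 267  177   43  122 2452] [288. 243.] med [ 0.629 -0.15   0.126] lo [ 0.421 -0.21   0.028] hi [0.688 0.001 0.226]
   top [ 0.5974 -0.11    0.2282] 65
scene [198 283  37  45 802] [219. 300.] med [ 0.582 -0.332  0.109] lo [ 0.53 -0.35  0.03] hi [ 0.606 -0.309  0.112]
   top [ 0.5638 -0.3319  0.1102] 495
top [255 161  47  37 954] [279. 181.] med [0.632 0.109 0.124] lo [0.597 0.062 0.064] hi [0.687 0.146 0.183]
   top [0.6157 0.1352 0.1815] 69
top [ 367  160   45   39 1040] [387. 182.] med [ 0.619 -0.147  0.172] lo [ 0.584 -0.207  0.076] hi [ 0.682 -0.099  0.229]
   top [ 0.5935 -0.1085  0.228 ] 77
top [440 191  31  36 877] [456. 210.] med [ 0.558 -0.322  0.107] lo [ 0.521 -0.349  0.027] hi [ 0.597 -0.303  0.113]
   top [ 0.5613 -0.3316  0.1099] 408
top [179 251  29  20 255] [191. 260.] med [0.451 0.323 0.103] lo [0.429 0.309 0.045] hi [0.47  0.343 0.141]
   top [0.449  0.3321 0.1385] 86
top [318 257  22  22 377] [329. 267.] med [ 0.426 -0.008  0.097] lo [ 0.402 -0.031  0.079] hi [0.449 0.016 0.135]
   top [ 0.4244 -0.0073  0.1323] 102
```

View pics/crop.png

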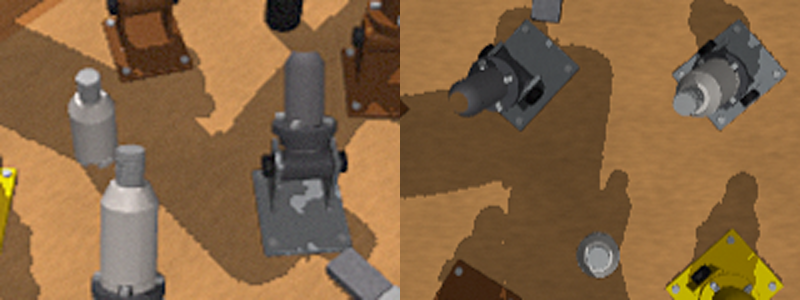

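The crop confirms the choice: left panel shows the loose cup upright at (93,115) and the bare grey peg at (305,90); right panel shows the peg's tip at (465,95) and the loose cup at (600,255). Next I fit the peg's axis (cylinder r=22).

```bash
python3 - <<'E'
from h import *
from scipy.optimize import least_squares
Q=[]
for f in('scene0','top0'):
    d=load(f);P=world(d);hsv=cv2.cvtColor(d['frame'],cv2.COLOR_RGB2HSV)
    m=(hsv[...,1]<70)&(P[...,2]>.05)&(P[...,2]<.2)&(abs(P[...,0]-.645)<.06)&(abs(P[...,1]-.1)<.06)
    Q.append(P[m])
def fit(Q):
    # p=[px,py at z=.07, lean, azimuth]
    ax=lambda p:np.array([np.sin(p[2])*np.cos(p[3]),np.sin(p[2])*np.sin(p[3]),np.cos(p[2])])
    p=np.array([.667,.09,.55,2.3])
    for it in range(8):
        o=np.array([p[0],p[1],.07]);a=ax(p);t=(Q-o)@a;r=np.linalg.norm((Q-o)-np.outer(t,a),axis=1)
        S=Q[(t>.062)&(t<.113)&(r<(.04 if it<3 else .028))]
        def res(p):
            o=np.array([p[0],p[1],.07]);a=ax(p);v=S-o;return np.linalg.norm(v-np.outer(v@a,a),axis=1)-.022
        p=least_squares(res,p,loss='soft_l1',f_scale=.001).x
    o=np.array([p[0],p[1],.07]);a=ax(p);t=(Q-o)@a
    r=np.linalg.norm((Q-o)-np.outer(t,a),axis=1)
    print(p.round(4),'tip@.13',(o+.13*a).round(4),'n',len(S),'rms',np.sqrt((res(p)**2).mean()).round(5),'maxt',np.percentile(t[r<.012],[50,90,98]).round(4),'axis',a.round(4))
    return o,a
for q in Q: fit(q)
o,a=fit(np.vstack(Q)); np.save('peg.npy',[o+.13*a,a])
# collar orientation: points with r 23.5..34, height above collar 0..9mm
x=np.cross([0,1,0],a);x/=np.linalg.norm(x);y=np.cross(a,x)
for n,q in zip('st',Q):
    v=q-o;h=v@a-.05;g=np.degrees(np.arctan2(v@y,v@x));r=np.hypot(v@x,v@y)
    m=(r>.0245)&(r<.0335)&(h>-.004)&(h<.012)
    for b in range(-180,180,10):
        k=m&(g>=b)&(g<b+10)
        if k.sum():print(n,b,k.sum(),(np.sort(h[k])*1000).round(1)[-4:],np.median(h[k]*1000).round(1))
E
```

```text
[0.656  0.0987 0.5622 2.3562] tip@.13 [0.607  0.1477 0.18  ] n 278 rms 0.00137 maxt [0.012  0.015  0.0151] axis [-0.3769  0.377   0.8461]
[0.6539 0.099  0.5594 2.363 ] tip@.13 [0.6048 0.1474 0.1802] n 211 rms 0.00077 maxt [0.1251 0.1251 0.1251] axis [-0.3778  0.3727  0.8476]
[0.6544 0.0986 0.5586 2.3473] tip@.13 [0.6061 0.1477 0.1802] n 493 rms 0.00128 maxt [0.0115 0.0146 0.0146] axis [-0.3714  0.3781  0.848 ]
s -160 3 [1.8 2.  4.8] 2.0
s -150 3 [0.  1.3 6. ] 1.3
s -140 3 [-1.6 -1.4 -1.2] -1.4
s -130 1 [-1.4] -1.4
s -120 3 [-1.1 -1.1 -0.2] -1.1
s -110 2 [-1.  -0.2] -0.6
s -100 2 [-0.9 -0.9] -0.9
s -90 1 [0.1] 0.1
s -80 4 [-0.6  1.7  4.8  6.2] 3.2
s -70 5 [5.2 5.4 7.  8.6] 5.4
s -60 5 [-0.   0.7  4.7  6.6] 0.7
s -50 3 [-0.4  0.1  6.1] 0.1
s -40 2 [-0.4  0.2] -0.1
s -30 3 [-1.2  0.7  8.5] 0.7
s -20 3 [-0.2  0.2  7.7] 0.2
s -10 2 [-0.3 -0.1] -0.2
s 0 3 [0.2 3.2 5.8] 3.2
s 10 7 [3.  3.2 5.4 6.1] 3.0
s 20 1 [7.4] 7.4
t -180 3 [-1.3 -1.2  1.4] -1.2
t -170 2 [3.9 5. ] 4.4
t -160 12 [4.9 5.  5.5 7.9] 3.9
t -150 8 [-2.4 -1.7 -1.1 -0.2] -2.5
t -140 4 [-2.  -1.7 -1.7  1. ] -1.7
t -130 6 [-2.  -1.  -0.9 -0. ] -1.5
t -120 7 [-1.6 -0.5  1.   1.1] -1.6
t -110 6 [-2.5 -2.5 -2.2 -0.1] -2.5
t -100 7 [-2.3 -2.2 -0.1  1. ] -2.3
t -90 6 [-1.6 -0.2  0.   0.4] -0.9
t -80 7 [3.2 5.5 6.7 6.8] 3.2
t -70 8 [5.1 5.4 6.2 8.1] 3.9
t -60 6 [-1.3 -0.6 -0.6 -0.4] -0.9
t -50 8 [-1.4 -1.  -0.7 -0.6] -1.9
t -40 5 [-2.9 -2.5 -0.4  1.1] -2.5
t -30 6 [-1.3 -1.1  0.5  2.3] -1.2
t -20 5 [-3.1 -2.6 -1.7  0.6] -2.6
t -10 8 [-0.6  0.   0.4  2.3] -0.8
t 0 7 [-0.9 -0.5 -0.   0.3] -0.9
t 10 9 [4.3 6.9 6.9 7.7] 0.8
t 20 6 [3.  3.5 5.2 5.5] 3.3
t 30 3 [-1.7 -0.9 -0.4] -0.9
t 40 5 [-2.1 -1.  -1.   0.1] -1.0
t 50 6 [-0.6 -0.5  0.7  2.7] -0.5
t 60 2 [-0.7 -0.3] -0.5
t 70 1 [-1.7] -1.7
t 160 1 [-1.5] -1.5
t 170 4 [-3.3 -3.1 -1.4 -1. ] -2.3
```

Lugs stand at about -160, -70 and +20° in my peg frame (so -70° mod 90), lean is 0.56 rad and stand yaw about -0.79, all consistent with the description. Now I look for the cup's notches and compute the first move.

```bash
cat >> h.py <<'E'
def rel(pos,Rt,s=None):
    s=s or arm.get_state(); R0=R.from_euler('xyz',s['ee_rot'])
    d=R0.inv().apply(np.array(pos)-s['eef_pos'])*1000; r=(R0.inv()*Rt).as_rotvec()
    print('t %.2f'%s['t'],'d(mm)',d.round(1),'r',r.round(4),np.degrees(np.linalg.norm(r)).round(1)); return d,r
E
python3 - <<'E'
from h import *
d=load('scene0');P=world(d)
c=np.array([.4245,-.0075]);
q=P[170:240,255:305].reshape(-1,3);r=np.linalg.norm(q[:,:2]-c,axis=1)
g=np.degrees(np.arctan2(q[:,1]-c[1],q[:,0]-c[0]))
m=(q[:,2]>.02)&(q[:,2]<.075)&(r<.035);print('body n',m.sum(),'r',np.percentile(r[m],[5,50,95]).round(4))
from scipy.optimize import least_squares
f=least_squares(lambda p:np.hypot(q[m,0]-p[0],q[m,1]-p[1])-.027,c,loss='soft_l1',f_scale=.001);print('axis xy',f.x.round(4))
# per ray: intersect cylinder r=27 at low heights, and test depth behind
T=np.linalg.inv(d['view']);C=T[:3,3];c=f.x
for z in (.002,.004,.006,.012):
  o=[]
  for b in range(-180,180,6):
    p=np.array([c[0]+.027*np.cos(np.radians(b)),c[1]+.027*np.sin(np.radians(b)),z])
    if (C[:2]-p[:2])@(p[:2]-c)<0.15*.027: continue
    u,v=proj(d,p).round().astype(int); o.append((b,int(1000*(d['z_map'][v,u]-(d['view'][:3,:3]@p+d['view'][:3,3])[2])),int(d['frame'][v,u].mean())))
  print(z,o)
rel([.4245,-.0075,.24],R.from_euler('xyz',[np.pi,0,-np.pi/2]))
E
```

```text
body n 219 r [0.025  0.0269 0.0286]
axis xy [ 0.425  -0.0066]
0.002 [(-114, -8, 102), (-108, -2, 90), (-102, 2, 108), (-96, -4, 95), (-90, 0, 134), (-84, 0, 112), (-78, 1, 92), (-72, 2, 97), (-66, 0, 91), (-60, 0, 91), (-54, -2, 92), (-48, 2, 89), (-42, 1, 94), (-36, -2, 105), (-30, -3, 121), (-24, -3, 118), (-18, -2, 123), (-12, -3, 109), (-6, -4, 109), (0, 0, 119), (6, -1, 100), (12, -1, 99), (18, -284, 102), (24, -286, 102), (30, -289, 109), (36, -293, 133)]
0.004 [(-114, 4, 93), (-108, 0, 90), (-102, 1, 90), (-96, -3, 95), (-90, -2, 95), (-84, 1, 112), (-78, -5, 115), (-72, -1, 109), (-66, 5, 97), (-60, 1, 91), (-54, 0, 92), (-48, 3, 89), (-42, 2, 94), (-36, -1, 105), (-30, -2, 121), (-24, -2, 132), (-18, 0, 123), (-12, -1, 109), (-6, -4, 125), (0, 1, 119), (6, 1, 99), (12, 0, 99), (18, -283, 102), (24, -286, 109), (30, -288, 109), (36, -289, 114)]
0.006 [(-114, 5, 93), (-108, -4, 102), (-102, 2, 90), (-96, 0, 100), (-90, 0, 95), (-84, 0, 106), (-78, -3, 115), (-72, 0, 109), (-66, 0, 109), (-60, 7, 107), (-54, 0, 92), (-48, 5, 89), (-42, 4, 94), (-36, -2, 108), (-30, -4, 118), (-24, 0, 132), (-18, 0, 123), (-12, -1, 125), (-6, -2, 125), (0, -3, 130), (6, 2, 99), (12, -1, 97), (18, -283, 109), (24, -285, 109), (30, -285, 114), (36, -285, 115)]
0.012 [(-114, 3, 84), (-108, -4, 101), (-102, 2, 102), (-96, -1, 105), (-90, 5, 100), (-84, -1, 112), (-78, -4, 118), (-72, 3, 116), (-66, 2, 118), (-60, -4, 122), (-54, -3, 129), (-48, 1, 124), (-42, -4, 128), (-36, 1, 129), (-30, 0, 129), (-24, 1, 141), (-18, -1, 118), (-12, -2, 118), (-6, -3, 136), (0, -1, 107), (6, -1, 107), (12, -2, 95), (18, -2, 98), (24, -279, 114), (30, -278, 115), (36, -5, 85)]
t 0.10 d(mm) [385.8 497.1   8.5] r [ 1.3000e-03 -1.0000e-03  1.1219e+00] 64.3
```

>>> jog_arm(targets=[{"dx":30,"dy":28,"dz":5,"rz":0.1,"gripper":0},{"dx":386,"dy":497,"dz":8,"rz":1.122,"gripper":0},{"dx":386,"dy":497,"dz":8,"rz":1.122,"gripper":0},{"dx":386,"dy":497,"dz":8,"rz":1.122,"gripper":0},{"dx":386,"dy":497,"dz":8,"rz":1.122,"gripper":0},{"dx":386,"dy":497,"dz":8,"rz":1.122,"gripper":0},{"dx":386,"dy":497,"dz":8,"rz":1.122,"gripper":0},{"dx":386,"dy":497,"dz":8,"rz":1.122,"gripper":0}], force=40)

```text
invalid input at $.targets[0]: expected keys dx, dy, dz, rx, ry, rz, gripper
```

```bash
python3 - <<'E'
from h import *
s=arm.get_state();print(s['q'].round(3),s['eef_pos'].round(3),s['force'])
rel([.4247,-.007,.2],R.from_euler('xyz',[np.pi,0,-np.pi/2]))
E
```

```text
[ 1.41   0.359  0.011 -0.    -1.224 -0.288] [0.293 0.608 0.248] [-0.00611608  0.43757898  0.32235804]
t 0.10 d(mm) [385.7 496.5  48.5] r [ 1.3000e-03 -1.0000e-03  1.1219e+00] 64.3
```

>>> jog_arm(targets=[{"dx":30,"dy":28,"dz":5,"rx":0,"ry":0,"rz":0.1,"gripper":0},{"dx":386,"dy":497,"dz":8,"rx":0,"ry":0,"rz":1.122,"gripper":0},{"dx":386,"dy":497,"dz":8,"rx":0,"ry":0,"rz":1.122,"gripper":0},{"dx":386,"dy":497,"dz":8,"rx":0,"ry":0,"rz":1.122,"gripper":0},{"dx":386,"dy":497,"dz":8,"rx":0,"ry":0,"rz":1.122,"gripper":0},{"dx":386,"dy":497,"dz":8,"rx":0,"ry":0,"rz":1.122,"gripper":0},{"dx":386,"dy":497,"dz":8,"rx":0,"ry":0,"rz":1.122,"gripper":0},{"dx":386,"dy":497,"dz":8,"rx":0,"ry":0,"rz":1.122,"gripper":0}], force=40)

```text
t: 0.77
eef_pos: [0.3656, 0.2819, 0.2419]
ee_rot: [3.141, -0.0, -1.43]
force: [1.6, -0.9, 0.6]
width: 0.0875
gripper_force: 0.0
```

```bash
python3 - <<'E'
from h import *
s=arm.get_state();print(s['q'].round(3),s['eef_pos'].round(3),s['force'])
rel([.4247,-.007,.19],R.from_euler('xyz',[np.pi,0,-np.pi/2]))
E
```

```text
[ 1.085  0.005 -0.447 -0.    -1.119 -0.944] [0.366 0.282 0.242] [ 1.61917143 -0.9493812   0.60706095]
t 0.77 d(mm) [294.3 -17.9  51.9] r [ 2.000e-04 -1.000e-04  1.412e-01] 8.1
```

>>> jog_arm(targets=[{"dx":294,"dy":-18,"dz":30,"rx":0,"ry":0,"rz":0.141,"gripper":0},{"dx":294,"dy":-18,"dz":30,"rx":0,"ry":0,"rz":0.141,"gripper":0},{"dx":294,"dy":-18,"dz":30,"rx":0,"ry":0,"rz":0.141,"gripper":0},{"dx":294,"dy":-18,"dz":30,"rx":0,"ry":0,"rz":0.141,"gripper":0},{"dx":294,"dy":-18,"dz":30,"rx":0,"ry":0,"rz":0.141,"gripper":0},{"dx":294,"dy":-18,"dz":30,"rx":0,"ry":0,"rz":0.141,"gripper":0},{"dx":294,"dy":-18,"dz":30,"rx":0,"ry":0,"rz":0.141,"gripper":0},{"dx":294,"dy":-18,"dz":30,"rx":0,"ry":0,"rz":0.141,"gripper":0}])

```text
t: 1.43
eef_pos: [0.4261, -0.0093, 0.2111]
ee_rot: [3.14, -0.001, -1.57]
force: [0.7, 0.7, -0.6]
width: 0.0877
gripper_force: 0.0
```

```bash
python3 - <<'E'
from h import *
d=arm.grab_frame('top');d=arm.grab_frame('top')
s=arm.get_state();print(s['q'].round(3),s['qd'].round(3),s['eef_pos'].round(4),s['ee_rot'],s['force'])
rel([.4247,-.007,.123],R.from_euler('xyz',[np.pi,0,-np.pi/2]))
E
```

```text
[ 0.452 -0.033 -0.558 -0.    -1.047 -0.451] [ 0.064 -0.008  0.007 -0.001 -0.002 -0.03 ] [ 0.4264 -0.0062  0.2116] [ 3.14047929e+00 -4.00232928e-04 -1.56958558e+00] [-0.0551033   0.35966058  0.74305985]
t 1.53 d(mm) [ 0.7  1.6 88.6] r [ 0.0011 -0.0004  0.0012] 0.1
```

>>> jog_arm(targets=[{"dx":0,"dy":1.5,"dz":25,"rx":0,"ry":0,"rz":0,"gripper":0},{"dx":0.5,"dy":1.5,"dz":50,"rx":0,"ry":0,"rz":0,"gripper":0},{"dx":0.5,"dy":1.5,"dz":75,"rx":0,"ry":0,"rz":0,"gripper":0.3},{"dx":0.5,"dy":1.5,"dz":88,"rx":0,"ry":0,"rz":0,"gripper":0.5},{"dx":0.5,"dy":1.5,"dz":88,"rx":0,"ry":0,"rz":0,"gripper":0.6},{"dx":0.5,"dy":1.5,"dz":88,"rx":0,"ry":0,"rz":0,"gripper":1},{"dx":0.5,"dy":1.5,"dz":88,"rx":0,"ry":0,"rz":0,"gripper":1},{"dx":0.5,"dy":1.5,"dz":88,"rx":0,"ry":0,"rz":0,"gripper":1}], force=40)

```text
t: 2.2
eef_pos: [0.4261, -0.0038, 0.1253]
ee_rot: [-3.139, 0.001, -1.564]
force: [0.3, -0.3, 0.2]
width: 0.053
gripper_force: 0.0
```

>>> jog_arm(targets=[{"dx":0,"dy":0,"dz":0,"rx":0,"ry":0,"rz":0,"gripper":1},{"dx":0,"dy":0,"dz":0,"rx":0,"ry":0,"rz":0,"gripper":1},{"dx":0,"dy":0,"dz":0,"rx":0,"ry":0,"rz":0,"gripper":1},{"dx":0,"dy":0,"dz":0,"rx":0,"ry":0,"rz":0,"gripper":1},{"dx":0,"dy":0,"dz":0,"rx":0,"ry":0,"rz":0,"gripper":1},{"dx":0,"dy":0,"dz":0,"rx":0,"ry":0,"rz":0,"gripper":1},{"dx":0,"dy":0,"dz":0,"rx":0,"ry":0,"rz":0,"gripper":1},{"dx":0,"dy":0,"dz":0,"rx":0,"ry":0,"rz":0,"gripper":1}])

```text
t: 2.87
eef_pos: [0.4255, -0.0046, 0.1243]
ee_rot: [-3.141, 0.0, -1.565]
force: [-0.3, -0.4, 3.7]
width: 0.0251
gripper_force: 40.0
```

>>> jog_arm(targets=[{"dx":0,"dy":0,"dz":-15,"rx":0,"ry":0,"rz":0,"gripper":1},{"dx":0,"dy":0,"dz":-45,"rx":0,"ry":0,"rz":0,"gripper":1},{"dx":0,"dy":0,"dz":-80,"rx":0,"ry":0,"rz":0,"gripper":1},{"dx":0,"dy":0,"dz":-115,"rx":0,"ry":0,"rz":0,"gripper":1},{"dx":0,"dy":0,"dz":-150,"rx":0,"ry":0,"rz":0,"gripper":1},{"dx":0,"dy":0,"dz":-175,"rx":0,"ry":0,"rz":0,"gripper":1},{"dx":0,"dy":0,"dz":-175,"rx":0,"ry":0,"rz":0,"gripper":1},{"dx":0,"dy":0,"dz":-175,"rx":0,"ry":0,"rz":0,"gripper":1}])

```text
t: 3.53
eef_pos: [0.4253, -0.0044, 0.2996]
ee_rot: [-3.14, 0.001, -1.565]
force: [0.3, 1.2, -3.4]
width: 0.0253
gripper_force: 40.0
```

```bash
python3 - <<'E'
from h import *
from scipy.optimize import least_squares
d=snap('scene','lift');P=world(d);s=arm.get_state();print(s['q'].round(3),s['eef_pos'].round(4),s['force'].round(2),s['width'],s['t'])
e=s['eef_pos'];q=P.reshape(-1,3);q=q[(abs(q[:,0]-e[0])<.05)&(abs(q[:,1]-e[1])<.05)&(q[:,2]>e[2]-.115)&(q[:,2]<e[2]-.05)]
r0=np.hypot(q[:,0]-e[0],q[:,1]-e[1]);q=q[r0<.035]
f=least_squares(lambda p:np.hypot(q[:,0]-p[0]-p[2]*(q[:,2]-.2),q[:,1]-p[1]-p[3]*(q[:,2]-.2))-.027,[e[0],e[1],0,0],loss='soft_l1',f_scale=.001);print(len(q),f.x.round(4))
u,v=proj(d,e-[0,0,.1]).astype(int);print(u,v)
cv2.imwrite('pics/liftc.png',cv2.resize(d['frame'][v-50:v+40,u-50:u+50],None,fx=6,fy=6,interpolation=cv2.INTER_CUBIC)[:,:,::-1])
E
```

```text
[ 4.570e-01 -1.030e-01 -4.160e-01 -1.000e-03 -1.259e+00 -4.510e-01] [ 0.4245 -0.0046  0.2983] [-0.85 -0.61 -3.63] 0.025005216469463694 3.5833
376 [ 0.4251 -0.0061 -0.0024 -0.0012]
272 162
```

View pics/liftc.png

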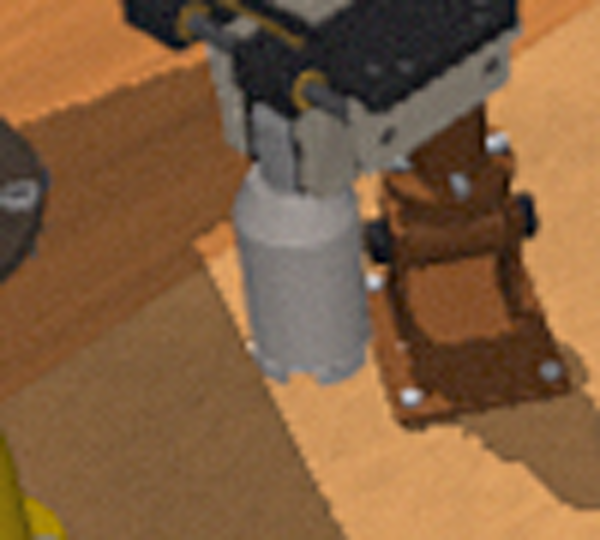

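The crop shows the cup held straight in the jaws, with a notch facing the camera at (302,375) (full frame about (272,174)) and notch edges at (255,350) and (360,365). Now I get the notch angle and plan the approach.

```bash
cat > plan.py <<'E'
from h import *
tip,a=np.load('peg.npy')
x=np.cross([0,1,0],a);x/=np.linalg.norm(x);y=np.cross(a,x)
OFF=np.array([.0015,-.0005,.124])  # rim centre in tool frame
def tool(beta,k,extra=0):
    "orientation: tool z=-a, notch (tool-frame angle) on lug -71deg+90k"
    n0=R.from_euler('xyz',[np.pi,0,-np.pi/2]).inv().apply([np.cos(beta),np.sin(beta),0])
    g=np.radians(-71+90*k+extra);l=np.cos(g)*x+np.sin(g)*y
    A=np.c_[n0,np.cross([0,0,1],n0),[0,0,1]];B=np.c_[l,np.cross(-a,l),-a];return R.from_matrix(B@A.T)
def pos(Rt,h): return tip+a*(h-.08)-Rt.apply(OFF)  # rim at height h above home
E
python3 - <<'E'
from plan import *
d=load('lift')
for b in range(-80,-19,5):
    print(b,proj(d,np.array([.425+.027*np.cos(np.radians(b)),-.0061+.027*np.sin(np.radians(b)),.178])).round(1),end=' ')
beta=np.radians(-52);print()
for k in range(4):
    Rt=tool(beta,k);print(k,pos(Rt,.13).round(4));rel(pos(Rt,.13),Rt)
print(a,tip)
E
```

```text
-80 [267.2 174.1] -75 [267.9 174.4] -70 [268.7 174.7] -65 [269.5 174.9] -60 [270.3 175. ] -55 [271.2 175.1] -50 [272.1 175.2] -45 [273.  175.2] -40 [273.9 175.1] -35 [274.7 175. ] -30 [275.6 174.8] -25 [276.5 174.6] -20 [277.3 174.3] 
0 [0.5418 0.215  0.3273]
t 3.58 d(mm) [-218.9 -118.4  -29. ] r [0.4685 0.3135 0.4084] 39.9
1 [0.5401 0.2135 0.3272]
t 3.58 d(mm) [-217.5 -116.7  -28.9] r [ 0.1149  0.5798 -1.1197] 72.5
2 [0.5413 0.212  0.3283]
t 3.58 d(mm) [-216.  -117.9  -30. ] r [-0.4294  0.6417 -2.6275] 156.9
3 [0.543  0.2135 0.3284]
t 3.58 d(mm) [-217.4 -119.6  -30.1] r [ 0.6487 -0.1286  1.9303] 116.9
[-0.37137544  0.37807223  0.84802221] [0.60614128 0.14772905 0.18024289]
```

>>> jog_arm(targets=[{"dx":-10,"dy":-5,"dz":-35,"rx":0,"ry":0,"rz":0,"gripper":1},{"dx":-40,"dy":-22,"dz":-60,"rx":0.08,"ry":0.05,"rz":0.07,"gripper":1},{"dx":-75,"dy":-40,"dz":-75,"rx":0.16,"ry":0.11,"rz":0.14,"gripper":1},{"dx":-110,"dy":-60,"dz":-80,"rx":0.25,"ry":0.17,"rz":0.22,"gripper":1},{"dx":-145,"dy":-80,"dz":-80,"rx":0.33,"ry":0.22,"rz":0.29,"gripper":1},{"dx":-180,"dy":-100,"dz":-80,"rx":0.4,"ry":0.27,"rz":0.35,"gripper":1},{"dx":-219,"dy":-118,"dz":-80,"rx":0.47,"ry":0.31,"rz":0.41,"gripper":1},{"dx":-219,"dy":-118,"dz":-80,"rx":0.47,"ry":0.31,"rz":0.41,"gripper":1}])

```text
t: 4.25
eef_pos: [0.5414, 0.2176, 0.3761]
ee_rot: [-2.609, -0.198, -2.04]
force: [1.0, -1.2, -2.0]
width: 0.0254
gripper_force: 40.0
```

```bash
python3 - <<'E'
from plan import *
d=arm.grab_frame('top');s=arm.get_state();print(s['q'].round(3),s['eef_pos'].round(3))
Rt=tool(np.radians(-50),0);rel(pos(Rt,.12),Rt)
E
```

```text
[ 1.02   0.101 -0.38   0.574 -1.29  -1.651] [0.544 0.222 0.374]
t 4.30 d(mm) [-2.  22.9 51.8] r [-0.008  -0.002   0.0369] 2.2
```

>>> jog_arm(targets=[{"dx":0,"dy":12,"dz":15,"rx":-0.008,"ry":0,"rz":0.037,"gripper":1},{"dx":-2,"dy":23,"dz":32,"rx":-0.008,"ry":0,"rz":0.037,"gripper":1},{"dx":-2,"dy":23,"dz":45,"rx":-0.008,"ry":0,"rz":0.037,"gripper":1},{"dx":-2,"dy":23,"dz":52,"rx":-0.008,"ry":0,"rz":0.037,"gripper":1},{"dx":-2,"dy":23,"dz":52,"rx":-0.008,"ry":0,"rz":0.037,"gripper":1},{"dx":-2,"dy":23,"dz":52,"rx":-0.008,"ry":0,"rz":0.037,"gripper":1},{"dx":-2,"dy":23,"dz":52,"rx":-0.008,"ry":0,"rz":0.037,"gripper":1},{"dx":-2,"dy":23,"dz":52,"rx":-0.008,"ry":0,"rz":0.037,"gripper":1}])

```text
t: 4.97
eef_pos: [0.5437, 0.2045, 0.324]
ee_rot: [-2.616, -0.174, -2.071]
force: [-0.1, 0.6, -2.6]
width: 0.0253
gripper_force: 40.0
```

```bash
python3 - <<'E'
from plan import *
from scipy.optimize import least_squares
d=snap('scene','pre');s=arm.get_state();print(s['eef_pos'].round(4),s['force'].round(2),s['moment'].round(2))
Rt=tool(np.radians(-50),0);rel(pos(Rt,.12),Rt)
# cup axis in the picture's points, in the peg frame
q=np.vstack([world(k).reshape(-1,3) for k in (d,)]);v=q-(tip-.08*a);t=v@a;X=v@x;Y=v@y
def fit(m):
    X_,Y_,t_=X[m],Y[m],t[m];tm=t_.mean()
    f=least_squares(lambda p:np.hypot(X_-p[0]-p[2]*(t_-tm),Y_-p[1]-p[3]*(t_-tm))-p[4],[0,0,0,0,.025],loss='soft_l1',f_scale=.001).x
    print(m.sum(),'t',tm.round(3),'off mm',(f[:2]*1000).round(1),'slope',f[2:4].round(3),'r',f[4].round(4))
fit((np.hypot(X,Y)<.036)&(t>.132)&(t<.195)); fit((np.hypot(X,Y)<.027)&(t>.012)&(t<.062))
cv2.imwrite('pics/prec.png',cv2.resize(d['frame'][100:230,300:440],None,fx=4,fy=4,interpolation=cv2.INTER_CUBIC)[:,:,::-1])
E
```

```text
[0.5436 0.2045 0.324 ] [ 0.09  0.07 -2.13] [1.69 1.41 0.04]
t 5.02 d(mm) [-7.6  3.3  2.6] r [ 0.0063  0.0043 -0.0051] 0.5
477 t 0.163 off mm [-0.6 -8. ] slope [0.007 0.001] r 0.0268
282 t 0.038 off mm [ 0.7 -0.3] slope [-0.002 -0.008] r 0.0216
```

View pics/prec.png

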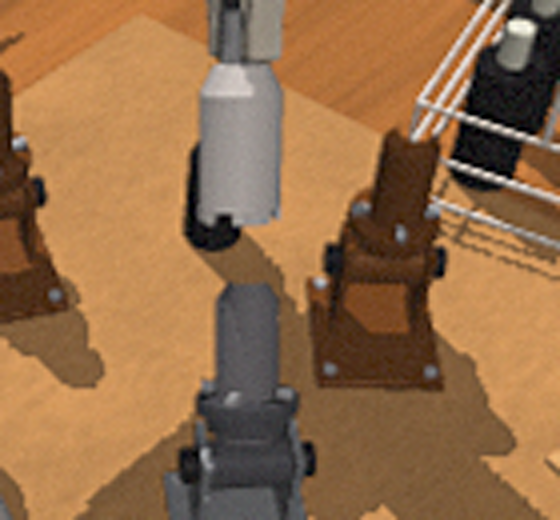

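Cup is above the peg, 8 mm off sideways, matching the pose residual; the notch is at (220,220) and lugs at (207,392) and (285,395). I correct it.

>>> jog_arm(targets=[{"dx":-7.5,"dy":3,"dz":2.5,"rx":0.006,"ry":0.004,"rz":-0.005,"gripper":1},{"dx":-7.5,"dy":3,"dz":2.5,"rx":0.006,"ry":0.004,"rz":-0.005,"gripper":1},{"dx":-7.5,"dy":3,"dz":2.5,"rx":0.006,"ry":0.004,"rz":-0.005,"gripper":1},{"dx":-7.5,"dy":3,"dz":2.5,"rx":0.006,"ry":0.004,"rz":-0.005,"gripper":1},{"dx":-7.5,"dy":3,"dz":2.5,"rx":0.006,"ry":0.004,"rz":-0.005,"gripper":1},{"dx":-7.5,"dy":3,"dz":2.5,"rx":0.006,"ry":0.004,"rz":-0.005,"gripper":1},{"dx":-7.5,"dy":3,"dz":2.5,"rx":0.006,"ry":0.004,"rz":-0.005,"gripper":1},{"dx":-7.5,"dy":3,"dz":2.5,"rx":0.006,"ry":0.004,"rz":-0.005,"gripper":1}])

```text
t: 5.68
eef_pos: [0.5456, 0.2108, 0.3184]
ee_rot: [-2.61, -0.181, -2.069]
force: [-0.3, -0.4, -1.8]
width: 0.0256
gripper_force: 40.0
```

```bash
cat > chk.py <<'E'
from plan import *
from scipy.optimize import least_squares
Rt=tool(np.radians(-50),0)
for n in('scene','top'):
    d=snap(n,'c_'+n);q=world(d).reshape(-1,3);v=q-(tip-.08*a);t=v@a;X=v@x;Y=v@y
    m=(np.hypot(X,Y)<.036)&(t>.132)&(t<.195);X_,Y_,t_=X[m],Y[m],t[m];tm=.12
    if m.sum()<50: print(n,m.sum());continue
    f=least_squares(lambda p:np.hypot(X_-p[0]-p[2]*(t_-tm),Y_-p[1]-p[3]*(t_-tm))-.027,[0,0,0,0],loss='soft_l1',f_scale=.001).x
    w=x*f[0]+y*f[1];print(n,m.sum(),'rim off mm',(f[:2]*1000).round(1),'in tool',(Rt.inv().apply(w)*1000).round(1),'slope',f[2:4].round(3))
s=arm.get_state();print(s['eef_pos'].round(4),s['force'].round(2),s['moment'].round(2))
rel(pos(Rt,.12),Rt)
E
python3 chk.py
```

```text
scene 519 rim off mm [-1.1 -1. ] in tool [ 1.3  0.6 -0. ] slope [0.    0.008]
top 472 rim off mm [-2.3 -1. ] in tool [ 1.7  1.8 -0. ] slope [0.    0.003]
[0.5455 0.2107 0.3184] [ 0.33  0.32 -1.63] [ 1.68  1.44 -0.  ]
t 5.78 d(mm) [-0.3 -0.  -0.5] r [ 0.0004 -0.0008  0.0004] 0.1
```

>>> jog_arm(targets=[{"dx":-1.5,"dy":-1,"dz":5,"rx":0,"ry":0,"rz":0,"gripper":1},{"dx":-1.5,"dy":-1,"dz":15,"rx":0,"ry":0,"rz":0,"gripper":1},{"dx":-1.5,"dy":-1,"dz":25,"rx":0,"ry":0,"rz":0,"gripper":1},{"dx":-1.5,"dy":-1,"dz":35,"rx":0,"ry":0,"rz":0,"gripper":1},{"dx":-1.5,"dy":-1,"dz":42,"rx":0,"ry":0,"rz":0,"gripper":1},{"dx":-1.5,"dy":-1,"dz":50,"rx":0,"ry":0,"rz":0,"gripper":1},{"dx":-1.5,"dy":-1,"dz":56,"rx":0,"ry":0,"rz":0,"gripper":1},{"dx":-1.5,"dy":-1,"dz":60,"rx":0,"ry":0,"rz":0,"gripper":1}])

```text
t: 6.45
eef_pos: [0.5695, 0.1884, 0.2667]
ee_rot: [-2.611, -0.183, -2.069]
force: [0.4, -0.8, -2.3]
width: 0.0252
gripper_force: 40.0
```

```bash
cat > st.py <<'E'
from plan import *
d=arm.grab_frame('top');s=arm.get_state();R0=R.from_euler('xyz',s['ee_rot']).inv()
print('F tool',R0.apply(s['force']).round(2),'M',R0.apply(s['moment']).round(2),'w',s['width'].round(4))
Rt=tool(np.radians(-50),0);rel(pos(Rt,0),Rt)
E
python3 st.py
```

```text
Traceback (most recent call last):
  File "st.py", line 3, in <module>
    print('F tool',R0.apply(s['force']).round(2),'M',R0.apply(s['moment']).round(2),'w',s['width'].round(4))
                                                                                        ^^^^^^^^^^^^^^^^
AttributeError: 'float' object has no attribute 'round'
```

No contact force and the cup is about 20 mm over the tip. Continuing down to 15 mm above home.

>>> jog_arm(targets=[{"dx":0,"dy":0,"dz":6,"rx":0,"ry":0,"rz":0,"gripper":1},{"dx":0,"dy":0,"dz":12,"rx":0,"ry":0,"rz":0,"gripper":1},{"dx":0,"dy":0,"dz":18,"rx":0,"ry":0,"rz":0,"gripper":1},{"dx":0,"dy":0,"dz":24,"rx":0,"ry":0,"rz":0,"gripper":1},{"dx":0,"dy":0,"dz":30,"rx":0,"ry":0,"rz":0,"gripper":1},{"dx":0,"dy":0,"dz":36,"rx":0,"ry":0,"rz":0,"gripper":1},{"dx":0,"dy":0,"dz":42,"rx":0,"ry":0,"rz":0,"gripper":1},{"dx":0,"dy":0,"dz":45,"rx":0,"ry":0,"rz":0,"gripper":1}])

```text
t: 7.17
eef_pos: [0.586, 0.1714, 0.2286]
ee_rot: [-2.611, -0.183, -2.069]
force: [-0.5, 0.1, -1.8]
width: 0.0258
gripper_force: 40.0
```

```bash
sed -i "s/s\['width'\].round(4)/s['width']/" st.py; python3 st.py
```

```text
F tool [0.05 0.06 2.58] M [-2.17 -0.8  -0.01] w 0.024993982209283637
t 7.22 d(mm) [ 0.7  0.5 13.2] r [ 0.001  -0.0023  0.0009] 0.2
```

>>> jog_arm(targets=[{"dx":0,"dy":0,"dz":2,"rx":0,"ry":0,"rz":0,"gripper":1},{"dx":0,"dy":0,"dz":4,"rx":0,"ry":0,"rz":0,"gripper":1},{"dx":0,"dy":0,"dz":6,"rx":0,"ry":0,"rz":0,"gripper":1},{"dx":0,"dy":0,"dz":7,"rx":0,"ry":0,"rz":0,"gripper":1},{"dx":0,"dy":0,"dz":8,"rx":0,"ry":0,"rz":0,"gripper":1},{"dx":0,"dy":0,"dz":9,"rx":0,"ry":0,"rz":0,"gripper":1},{"dx":0,"dy":0,"dz":10,"rx":0,"ry":0,"rz":0,"gripper":1},{"dx":0,"dy":0,"dz":10,"rx":0,"ry":0,"rz":0,"gripper":1}])

```text
t: 7.88
eef_pos: [0.5897, 0.1682, 0.221]
ee_rot: [-2.61, -0.182, -2.069]
force: [-0.0, -0.0, -2.2]
width: 0.0256
gripper_force: 40.0
```

```bash
python3 st.py
```

```text
F tool [-0.34 -0.3   1.84] M [-1.85 -0.88  0.02] w 0.025366946412663672
t 7.93 d(mm) [1.2 0.9 4.5] r [ 0.0003 -0.0008  0.0006] 0.1
```

>>> jog_arm(targets=[{"dx":0,"dy":0,"dz":1,"rx":0,"ry":0,"rz":0,"gripper":1},{"dx":0,"dy":0,"dz":2,"rx":0,"ry":0,"rz":0,"gripper":1},{"dx":0,"dy":0,"dz":3,"rx":0,"ry":0,"rz":0,"gripper":1},{"dx":0,"dy":0,"dz":3.5,"rx":0,"ry":0,"rz":0,"gripper":1},{"dx":0,"dy":0,"dz":4,"rx":0,"ry":0,"rz":0,"gripper":1},{"dx":0,"dy":0,"dz":4.5,"rx":0,"ry":0,"rz":0,"gripper":1},{"dx":0,"dy":0,"dz":5,"rx":0,"ry":0,"rz":0,"gripper":1},{"dx":0,"dy":0,"dz":5,"rx":0,"ry":0,"rz":0,"gripper":1}])

```text
t: 8.6
eef_pos: [0.5917, 0.1666, 0.2175]
ee_rot: [-2.61, -0.181, -2.068]
force: [-4.2, 1.3, 4.4]
width: 0.0252
gripper_force: 40.0
```

```bash
python3 st.py; python3 - <<'E'
from h import *
d=snap('scene','low')
cv2.imwrite('pics/low.png',cv2.resize(d['frame'][150:250,310:410],None,fx=6,fy=6,interpolation=cv2.INTER_CUBIC)[:,:,::-1])
E
```

```text
F tool [ 1.54  2.3  -6.04] M [-2.38 -0.26  0.02] w 0.025048759112493373
t 8.65 d(mm) [1.4 1.2 0.1] r [-0.0002 -0.0001  0.0004] 0.0
```

View pics/low.png

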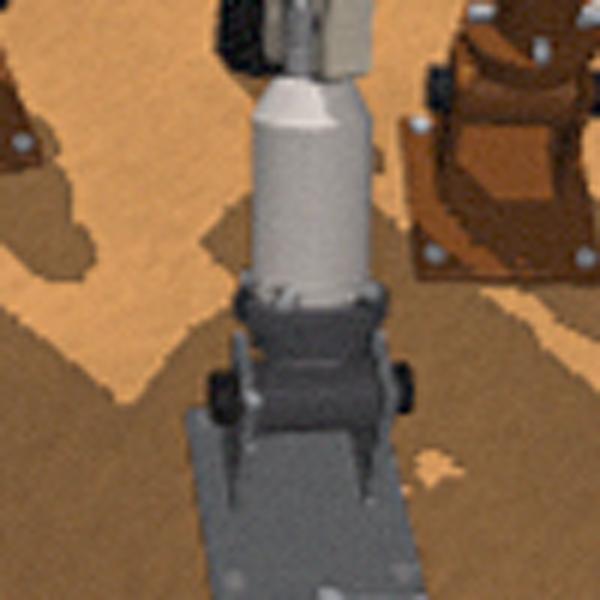

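Contact starts where home was predicted, and the picture shows the notch at (285,293) straddling a lug with the rim at collar level (310,303). I press a little and wiggle the twist to confirm it is seated.

>>> jog_arm(targets=[{"dx":0,"dy":0,"dz":1,"rx":0,"ry":0,"rz":0.03,"gripper":1},{"dx":0,"dy":0,"dz":1,"rx":0,"ry":0,"rz":0.06,"gripper":1},{"dx":0,"dy":0,"dz":1,"rx":0,"ry":0,"rz":0.03,"gripper":1},{"dx":0,"dy":0,"dz":1,"rx":0,"ry":0,"rz":0,"gripper":1},{"dx":0,"dy":0,"dz":1,"rx":0,"ry":0,"rz":-0.03,"gripper":1},{"dx":0,"dy":0,"dz":1,"rx":0,"ry":0,"rz":-0.06,"gripper":1},{"dx":0,"dy":0,"dz":1.5,"rx":0,"ry":0,"rz":-0.03,"gripper":1},{"dx":0,"dy":0,"dz":1.5,"rx":0,"ry":0,"rz":0,"gripper":1}])

```text
t: 9.37
eef_pos: [0.5926, 0.1665, 0.2176]
ee_rot: [-2.608, -0.179, -2.069]
force: [-9.2, 2.3, 13.0]
width: 0.0252
gripper_force: 40.0
```

```bash
python3 st.py
```

```text
F tool [  4.53   2.55 -15.19] M [-2.44  0.73 -0.13] w 0.024790265851041837
t 9.42 d(mm) [ 1.7  2.1 -0.2] r [-0.0019  0.001  -0.0031] 0.2
```

>>> jog_arm(targets=[{"dx":0,"dy":0,"dz":0,"rx":0,"ry":0,"rz":0.05,"gripper":1},{"dx":0,"dy":0,"dz":0,"rx":0,"ry":0,"rz":0.1,"gripper":1},{"dx":0,"dy":0,"dz":0,"rx":0,"ry":0,"rz":0.13,"gripper":1},{"dx":0,"dy":0,"dz":0,"rx":0,"ry":0,"rz":0.16,"gripper":1},{"dx":0,"dy":0,"dz":0,"rx":0,"ry":0,"rz":0.19,"gripper":1},{"dx":0,"dy":0,"dz":0,"rx":0,"ry":0,"rz":0.21,"gripper":1},{"dx":0,"dy":0,"dz":0,"rx":0,"ry":0,"rz":0.21,"gripper":1},{"dx":0,"dy":0,"dz":0,"rx":0,"ry":0,"rz":0.21,"gripper":1}])

```text
t: 10.08
eef_pos: [0.5932, 0.1675, 0.2174]
ee_rot: [-2.586, -0.07, -2.247]
force: [-3.5, 4.8, 9.3]
width: 0.0252
gripper_force: 40.0
```

```bash
python3 st.py
```

```text
F tool [ 0.1   0.27 -9.87] M [-1.72 -0.49 -0.38] w 0.02506039307115832
t 10.13 d(mm) [ 3.2  1.5 -0.2] r [-0.0017  0.003  -0.2086] 12.0
```

Height check: the rim is at z = 0.2174 − 0.124·0.848 = 0.112 m, and home is at 0.07 + 0.05·0.848 = 0.112 m (on the lugs it would be 0.118). The twist also met a stop, so the cup is seated. I turn back to mid-clearance, relax and open.

>>> jog_arm(targets=[{"dx":0,"dy":0,"dz":0,"rx":0,"ry":0,"rz":-0.08,"gripper":1},{"dx":0,"dy":0,"dz":-1,"rx":0,"ry":0,"rz":-0.12,"gripper":1},{"dx":0,"dy":0,"dz":-1,"rx":0,"ry":0,"rz":-0.12,"gripper":1},{"dx":0,"dy":0,"dz":-1,"rx":0,"ry":0,"rz":-0.12,"gripper":0.6},{"dx":0,"dy":0,"dz":-1,"rx":0,"ry":0,"rz":-0.12,"gripper":0.4},{"dx":0,"dy":0,"dz":-1,"rx":0,"ry":0,"rz":-0.12,"gripper":0.3},{"dx":0,"dy":0,"dz":-1,"rx":0,"ry":0,"rz":-0.12,"gripper":0.3},{"dx":0,"dy":0,"dz":-1,"rx":0,"ry":0,"rz":-0.12,"gripper":0.3}])

```text
t: 10.8
eef_pos: [0.5916, 0.1658, 0.216]
ee_rot: [-2.598, -0.136, -2.148]
force: [-0.5, -0.4, -0.2]
width: 0.0532
gripper_force: 0.0
```

```bash
python3 st.py
```

```text
F tool [ 0.59 -0.56  0.25] M [-1.63 -0.52  0.06] w 0.05686562019486572
t 10.85 d(mm) [ 0.9  0.7 -1.4] r [ 0.0006 -0.0017 -0.0897] 5.1
```

Released; backing off along the peg axis.

>>> jog_arm(targets=[{"dx":0,"dy":0,"dz":-8,"rx":0,"ry":0,"rz":0,"gripper":0.3},{"dx":0,"dy":0,"dz":-20,"rx":0,"ry":0,"rz":0,"gripper":0.3},{"dx":0,"dy":0,"dz":-40,"rx":0,"ry":0,"rz":0,"gripper":0.3},{"dx":0,"dy":0,"dz":-65,"rx":0,"ry":0,"rz":0,"gripper":0.3},{"dx":0,"dy":0,"dz":-90,"rx":0,"ry":0,"rz":0,"gripper":0.3},{"dx":0,"dy":0,"dz":-110,"rx":0,"ry":0,"rz":0,"gripper":0.3},{"dx":0,"dy":0,"dz":-110,"rx":0,"ry":0,"rz":0,"gripper":0.3},{"dx":0,"dy":0,"dz":-110,"rx":0,"ry":0,"rz":0,"gripper":0.3}])

```text
t: 11.52
eef_pos: [0.5507, 0.2089, 0.3109]
ee_rot: [-2.598, -0.133, -2.146]
force: [0.3, 0.1, -0.5]
width: 0.0615
gripper_force: 0.0
```

```bash
python3 - <<'E'
from plan import *
from scipy.optimize import least_squares
for n in('scene','top'):
    d=snap(n,'end_'+n);q=world(d).reshape(-1,3);v=q-(tip-.08*a);t=v@a;X=v@x;Y=v@y;rr=np.hypot(X,Y)
    m=(rr<.034)&(t>.015)&(t<.075);X_,Y_,t_=X[m],Y[m],t[m]
    f=least_squares(lambda p:np.hypot(X_-p[0]-p[2]*t_,Y_-p[1]-p[3]*t_)-.027,[0,0,0,0],loss='soft_l1',f_scale=.001).x
    print(n,'rim off',(f[:2]*1000).round(1),'slope',f[2:].round(3))
    k=(rr<.012)&(t>.1)&(t<.16);print(' neck end t',np.percentile(t[k],[50,90,98]).round(4),'z max',q[k,2].max().round(4))
    j=np.hypot(q[:,0]-.5955,q[:,1]+.109)<.03; print(' hung cup zmax',q[j&(q[:,2]<.26),2].max().round(4))
s=load('end_scene')['frame'][150:250,310:410];t=load('end_top')['frame'][140:240,220:320]
cv2.imwrite('pics/end.png',cv2.resize(np.hstack([s,t]),None,fx=4,fy=4,interpolation=cv2.INTER_CUBIC)[:,:,::-1])
E
```

```text
scene rim off [ 0.1 -0.1] slope [-0.015  0.006]
 neck end t [0.12   0.1328 0.1332] z max 0.2304
 hung cup zmax 0.2329
top rim off [-1.3 -0.7] slope [-0.015  0.004]
 neck end t [0.1304 0.1326 0.1336] z max 0.2305
 hung cup zmax 0.2337
```

View pics/end.png

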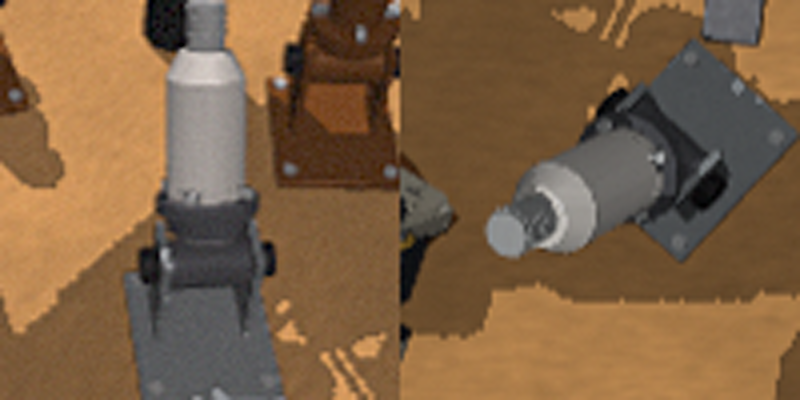

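The cup sits at (205,120) left and (560,200) right, rim flat on the collar, neck end at 133 mm (as it must be at home), and the gripper is clear. Handing in.

```bash
python3 -c "
from station import arm
print(arm.job_done())"
```

```text
the job is handed in; nothing more can be done
None
```

The cup hangs home on the empty peg, its notches over the lugs and rim flat on the collar, and I handed the job in at about 11.6 s with the gripper clear; the hand-in gave no verdict back.

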